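Ready the sealer at the turning bench

TASK

Get the bench ready for sealing the turned blanks: first throw the extraction changeover lever from the lathe side (leaning towards the robot) to the centre, upright, leave it there for about two seconds so the fan runs down, then throw it fully over to the other side (the hood). Then take the capped sealer tin off the wooden blanks, turn it upside down for about two seconds to mix what has settled, and stand it gently upright near the middle of the steel drip tray. Leave the lever over on the hood side, and leave the wax jar, the bowl and the cork block where they are.

Things in the scene. Friction and masses are not known exactly. Their poses are not given: they have to be found in the camera images.
- tin: sealer tin: capped aluminium cylinder 56 mm in diameter, 135 mm high, with a 15 mm cone and a black screw cap 31 mm in diameter above it, 172 mm high in all, paper band on the lower part; 0.25 to 0.45 kg, balanced about 72 mm above its base. Loose; stands upright on the blanks at the start. Origin: centre of its underside; z runs up to the cap. It has no front, any yaw is the same. The wall stands a firm grip (40 N)
- tin_cap (a point): centre of the top of the tin's cap, 172 mm above its base
- stack: two round wooden blanks stacked, 156 mm in diameter and 76 mm high in all, fixed to the bench; the tin stands on it at the start, within 15 mm of its middle. Origin: centre of the underside
- tray: square steel drip tray 170 x 170 mm, fixed to the bench, rim 12 mm high and 4 mm thick, inner floor 5 mm above the bench. Origin: centre of the underside
- tray_mid (a point): centre of the tray's inner floor, where the tin's base must finally stand
- switchbox: grey switch box 140 (x) x 110 (y) x 60 mm high, fixed to the bench, with the changeover lever on top. Origin: centre of the underside; its x axis, roughly away from the robot (yaw within 0.4 rad), is the direction in which the lever is thrown. The lever's pivot is 62 mm above the origin, its axis along the box's y
- lever_knob (a point): centre of the ball knob, 28 mm in diameter, black, at the end of the lever's 10 mm steel rod, 90 mm from the pivot: at lever value q it lies at x = 90 sin q, y = 0, z = 62 + 90 cos q (mm) in the box's frame
- lever (a joint): angle of the changeover lever, rad: -0.6 fully towards the robot (lathe), 0 upright (centre off), +0.6 fully away (hood). It stays where it is left (stiff pivot, about 2.5 N at the knob, no detents); it starts between -0.6 and -0.5
- waxjar: bystander: squat amber glass jar with dark metal lid, 72 mm in diameter, 62 mm high, loose. Origin: centre of its underside
- bowl: bystander: turned wooden bowl, 130 mm across, 50 mm high, loose. Origin: centre of its underside
- block: bystander: cork sanding block 110 x 68 x 26 mm, loose. Origin: centre of its underside
Mind the look-alikes: they are no part of the job. Of the things like the stack, leave any that is purple; of the rest the smaller one is meant.

How it is judged:
By the outcome, as a careful person would: the job done as asked, in the order asked, and still so for the second after the job is handed in, with the robot touching nothing.
It also fails if it takes over 72 s, if anything falls off the work surface, if the arm or the gripper's body presses on something with over 40 N, if the wrist force passes 120 N, or if a joint passes its speed limit or range.

ROBOT

A 7-joint arm with a two-finger parallel gripper is mounted at the origin on the work surface. World frame = base frame: x ahead of the robot, y to its left, z up, the work surface at z = 0. Lengths are in m, angles in rad, forces in N, time in s.
With the tool pointing down it reaches from about 0.4 to 0.85 m from the base axis. Payload 4.5 kg.
Tool frame: the origin (TCP) lies midway between the tips of the shut fingers; the grasp point (between the pads) lies 19 mm behind it; z points along the fingers, y is the direction in which the jaws open and shut (so a half turn about z gives the same grasp; the last joint's range is limited). The gripper opens to 88 mm and grips with 3 to 60 N. Pads are 18 mm wide; open, the fingers measure 123 mm over their backs; the gripper's body (75 mm by 187 mm) begins 45 mm behind the grasp point.
Start: joints at [-1.286, 0.689, -0.195, 1.565, 0.157, 0.902, -0.215], TCP at [0.155, 0.605, 0.239] pointing down, gripper open.
Joint ranges: [-3.01, 3.01], [-0.46, 2.08], [-1.47, 1.51], [0.13, 2.56], [-1, 4.14], [0.04, 2.09], [-2.66, 2.66]. Speed limits (rad/s): [2.57, 2.57, 3.14, 3.14, 3.14, 3.14, 3.14].

INTERFACE

Orientations are given as a unit quaternion [x, y, z, w].
In Python, from plant import r, viewer gives the robot as it stands.
- The arm moves only by the tool play_rows, never from a script. Its argument "commands" is a list of rows, each an object with "delta_rot": the turn, a rotation vector about the tool's x, y, z normalised to -1 to 1, where 1 is pi rad, a list of three; "travel": the shift along the tool's x, y, z normalised to -1 to 1, where 1 is 15 cm, a list of three; "gripper": the opening, from -1 (shut) to 1 (fully open). In form: [{"delta_rot": [wx, wy, wz], "travel": [x, y, z], "gripper": gripper}, ...]. A call has 1 to 12 rows; each row is the pose to reach, as a shift and turn from the pose commanded when the call began, along the tool's axes at that moment, turning the shorter way round; what a row does not reach only later rows make up. A row lasts 1/8 s, in which the tool goes at most 62.5 mm and 10.7 degrees, less where a joint would pass 70% of its speed; a pose out of reach is approached as far as the arm can. A call with a number of a shift or a turn outside -1 to 1 is refused whole. A call with a gripper value outside its range is refused whole. The fingers move at their own pace and stop on an object; "force" is the grip in N (left out, the last holds). Time passes only in rows, so rows that repeat a pose let the fingers close. It gives the time, the measured TCP pose, the force and the opening at its end, in the units of the state.
- r.get_state(): the state, without advancing time (a new reading comes with each control period).
- viewer.snapshot(name): name is "scene" or "top"; returns a dict with "color" (480x640x3 uint8, red, green, blue), "z_map" (480x640 float32, m along the optical axis (not along the pixel's ray), 0 where there is no reading), "fx", "fy", "cx", "cy" (pixels), "origin" and "attitude" of the camera in the world. Camera axes: x right, y up, looking along -z (the intrinsics and any distortion apply to the point x, -y, -z); pixel columns grow to the right and rows downward; lengths in m; the calibration is good to about 2 mm. A picture is of the moment at which its call begins.
- r.finish_job(): hands the job in, once; it reports no verdict.
Trained networks look in the newest picture that a camera, given by its name, has taken for a name from the list of things; names that differ only in an ending like _2 or _b are one class to them, and where a whole thing is asked for, a point or a joint stands for the part that bears it (a point fixed in the world has none). Each returns a list of dicts, best first, with "conf" (0 to 1); they miss things now and then, are a little off and sometimes report something else, mostly with a low value. They report only what shows in the picture. A call takes as long as a camera call. They do not tell look-alikes from the thing itself.
- viewer.outline_of(camera, label): "pixels" (480x640 bool, what is visible of it) and "at" ([column, row] in pixels, amid what is visible of it).
- viewer.pinpoint(camera, label): "at" ([column, row] in pixels: a listed point, or the origin of a listed thing).
The state is a dict: "clock": time; "q": joint angles; "qd": joint speeds; "joint_torque": joint torques, N m; "tool_pos": TCP position; "eef_rot": TCP orientation; "contact_force": force on the tool from outside, world axes, zero at the start; "moment": the same for the moment, N m; "opening": opening from 0.0 (shut) to 1.0 (fully open).
Only numpy, scipy, OpenCV 4.12 (cv2) and the standard library are available. Lean on these libraries where they do the work, as an engineer would, in place of code of your own. Each camera call takes 0.05 s, during which the arm holds its last target. There are 200 camera calls.

## Working session

There is one attempt and no reset: what is moved stays moved. The work goes in short steps, Python scripts to look and compute and a tool call to move; the robot and the scene stay as the last step left them, time stands still between calls to the robot, and variables do not carry over. Pictures are saved under pics/ and viewed, about 8 in all and at most 12, crops included, and the job is handed in when it is done.

Besides the shell and the picture viewer there is one more tool, called after ">>>" by a JSON object that holds its "op" and its "data", one argument or row to a line. play_rows: Moves the arm, as the interface text tells. Its arguments: {"type":"object","properties":{"commands":{"type":"array","items":{"type":"object","properties":{"delta_rot":{"type":"array","items":{"type":"number","minimum":-1,"maximum":1}},"travel":{"type":"array","items":{"type":"number","minimum":-1,"maximum":1}},"gripper":{"type":"number"}}}},"force":{"type":"number"}},"required":["commands"]}

```bash
mkdir -p pics; ls; cat > h.py <<'E'
import numpy as np, cv2
from plant import r, viewer
from scipy.spatial.transform import Rotation as R
def rot(a):
    a=np.array(a,float)
    return a if a.shape==(3,3) else R.from_quat(a).as_matrix()
def cloud(s):
    z=s["z_map"]; v,u=np.indices(z.shape)
    p=np.stack([(u-s["cx"])/s["fx"]*z, -(v-s["cy"])/s["fy"]*z, -z],-1)
    P=p@rot(s["attitude"]).T+np.array(s["origin"]); P[z==0]=np.nan
    return P
E
python3 - <<'E'
from h import *
st=r.get_state(); print({k:np.round(v,3) for k,v in st.items()})
for c in ("scene","top"):
    s=viewer.snapshot(c); cv2.imwrite(f"pics/{c}0.png",s["color"][...,::-1]); P=cloud(s)
    print(c,{k:v for k,v in s.items() if k not in("color","z_map")})
    for l in ("tin","stack","tray","switchbox","waxjar","bowl","block"):
        for o in viewer.outline_of(c,l)[:3]:
            m=o["pixels"]; q=P[m]; q=q[~np.isnan(q[:,0])]
            print(l,round(o["conf"],2),np.round(o["at"]),m.sum(), np.round(np.percentile(q,[3,50,97],axis=0),3).tolist() if len(q) else "")
    for l in ("tin_cap","lever_knob","tray_mid","switchbox"):
        for o in viewer.pinpoint(c,l)[:3]:
            a=np.round(o["at"]).astype(int); print(l,round(o["conf"],2),a, np.round(P[min(a[1],479),min(a[0],639)],3))
E
```

```text
pics
{'clock': np.float64(0.0), 'q': array([-1.286,  0.69 , -0.195,  1.566,  0.157,  0.903, -0.215]), 'qd': array([ 0.001,  0.   , -0.001, -0.001, -0.   ,  0.001,  0.001]), 'joint_torque': array([ 0.0000e+00, -5.2755e+01, -1.2670e+00, -1.5342e+01, -5.3000e-02,
        7.0000e-03,  0.0000e+00]), 'tool_pos': array([0.155, 0.605, 0.238]), 'eef_rot': array([ 0.125,  0.992, -0.001, -0.   ]), 'contact_force': array([0.378, 0.008, 0.208]), 'moment': array([-0.029, -0.049,  0.015]), 'opening': np.float64(1.002)}
scene {'fx': 619.1872261989614, 'fy': 619.1872261989614, 'cx': 314.7384251884658, 'cy': 238.77477002545132, 'origin': array([1.10348238, 0.46518746, 1.21903954]), 'attitude': array([0.12668167, 0.27527775, 0.86595139, 0.39787198])}
tin 0.68 [321. 252.] 1474 [[0.535, -0.003, 0.085], [0.563, 0.025, 0.186], [0.576, 0.04, 0.248]]
stack 0.95 [412. 238.] 3937 [[0.267, 0.031, 0.011], [0.35, 0.103, 0.074], [0.404, 0.166, 0.08]]
stack 0.87 [323. 293.] 3303 [[0.497, -0.042, 0.016], [0.585, 0.043, 0.074], [0.63, 0.092, 0.079]]
stack 0.67 [330. 173.] 5931 [[0.224, -0.258, 0.02], [0.332, -0.158, 
[... 1398 characters left out ...]
04], [0.639, 0.402, 0.013]]
tray 0.66 [306. 246.] 883 [[0.52, -0.01, 0.1], [0.535, 0.013, 0.217], [0.569, 0.037, 0.25]]
switchbox 0.97 [435. 238.] 3729 [[0.52, -0.347, 0.017], [0.588, -0.278, 0.06], [0.655, -0.22, 0.144]]
waxjar 0.94 [370. 162.] 970 [[0.733, -0.171, 0.001], [0.759, -0.138, 0.06], [0.796, -0.108, 0.066]]
bowl 0.78 [244. 158.] 2493 [[0.711, 0.084, 0.004], [0.774, 0.142, 0.025], [0.821, 0.196, 0.052]]
block 0.56 [307. 163.] 1359 [[0.722, -0.033, 0.02], [0.772, -0.002, 0.026], [0.825, 0.03, 0.031]]
tin_cap 0.68 [303 239] [0.545 0.013 0.249]
lever_knob 0.55 [455 251] [ 0.537 -0.289  0.153]
tray_mid 0.69 [168 258] [0.551 0.314 0.004]
switchbox 0.82 [431 240] [ 0.577 -0.265  0.061]
```

```bash
python3 - <<'E'
import cv2,numpy as np
a=cv2.imread("pics/scene0.png");b=cv2.imread("pics/top0.png")
c=np.hstack([cv2.resize(a[130:430,150:500],(400,343)),cv2.resize(b[100:450,120:530],(400,343))])
cv2.imwrite("pics/both.png",c)
E
```

```text
(no output)
```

View pics/both.png

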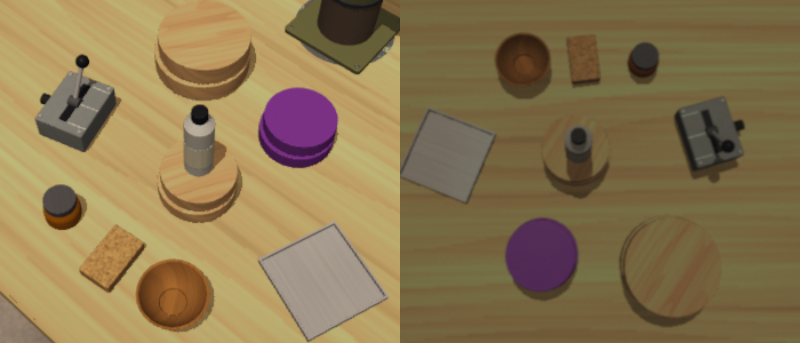

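In the scene camera there are three stack-like things: purple (412,238), a large wooden one (330,173), and a smaller wooden one (323,293) with the tin on it. The smaller wooden one is meant. Next I'll fit positions.

```bash
python3 - <<'E'
from h import *
from scipy.optimize import least_squares
s=[viewer.snapshot(c) for c in ("scene","top")]
P=[cloud(x) for x in s]; A=np.concatenate([p.reshape(-1,3) for p in P]); C=np.concatenate([x["color"].reshape(-1,3) for x in s]).astype(int)
k=~np.isnan(A[:,0]);A=A[k];C=C[k]
def circ(p):
    f=least_squares(lambda t:np.hypot(p[:,0]-t[0],p[:,1]-t[1])-t[2],[*p.mean(0)[:2],.03],loss="soft_l1",f_scale=.002);return np.round(f.x,4)
near=lambda x,y,d:np.hypot(A[:,0]-x,A[:,1]-y)<d
m=near(.54,.013,.05)&(A[:,2]>.10)&(A[:,2]<.2);print("tin body",circ(A[m]),m.sum())
m=near(.54,.013,.05)&(A[:,2]>.243);print("cap",A[m].mean(0),m.sum(),A[m][:,:2].min(0),A[m][:,:2].max(0))
def rect(m):
    q=A[m][:,:2].astype(np.float32); print(m.sum(),cv2.minAreaRect(q*1000))
m=near(.588,-.278,.13)&(abs(A[:,2]-.06)<.004); rect(m)
m=near(.553,.314,.14)&(A[:,2]>.009)&(A[:,2]<.02); rect(m)
m=near(.545,-.288,.05)&(A[:,2]>.128); q=A[m]; 
f=least_squares(lambda t:np.linalg.norm(q-t,axis=1)-.014,[.545,-.288,.14],loss="soft_l1",f_scale=.002);print("knob",f.x,m.sum())
m=near(.545,.02,.1)&(abs(A[:,2]-.076)<.004);print("stack",A[m].min(0),A[m].max(0))
a,b=s[0]["color"][...,::-1],s[1]["color"][...,::-1]
cv2.imwrite("pics/crop.png",np.hstack([cv2.resize(a[160:340,150:390],(400,300)),cv2.resize(b[180:330,280:480],(400,300))]))
E
```

```text
tin body [0.5475 0.0125 0.0278] 920
cap [0.54783158 0.01340106 0.24773565] 384 [ 0.53249414 -0.00237715] [0.56354367 0.02852122]
4380 ((590.925048828125, -281.4779052734375), (142.72340393066406, 111.98296356201172), 15.602556228637695)
1252 ((550.9925537109375, 314.4455261230469), (172.21543884277344, 180.3373260498047), 68.2350845336914)
knob [ 0.54336964 -0.29613491  0.13771331] 274
stack [ 0.4804849  -0.05484443  0.0720074 ] [0.62926168 0.09336809 0.07999793]
```

View pics/crop.png

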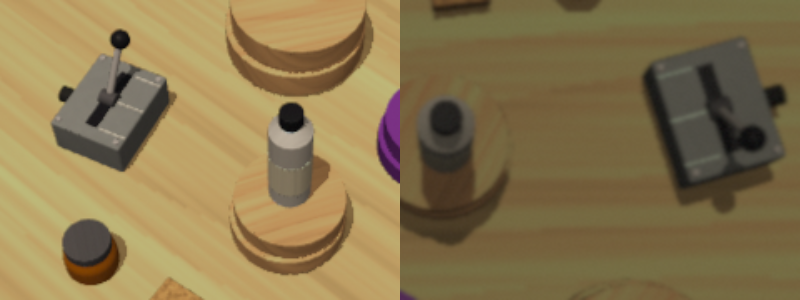

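The crop confirms it: the tin (290,160 in the left half) stands on the small wooden stack. The lever leans towards the robot, and the box yaw is about 0.27. Now I'll move towards the lever.

>>> {"op": "play_rows", "data": {
  "commands": [
    {"delta_rot":[0,0,0],"travel":[-0.28,-0.2,-0.27],"gripper":1},
    {"delta_rot":[0,0,0],"travel":[-0.55,-0.4,-0.53],"gripper":1},
    {"delta_rot":[0,0,0],"travel":[-0.83,-0.6,-0.8],"gripper":1}
  ],
  "force": 12
}}

```text
clock: 1.68
tool_pos: [0.2505, 0.4906, 0.3553]
eef_rot: [0.125, 0.992, 0.0, 0.0]
contact_force: [0.8, 0.7, -0.2]
opening: 0.998
```

```bash
cat >> h.py <<'E'
def log(tag=""):
    st=r.get_state(); 
    import json; open("log.txt","a").write(json.dumps([list(map(float,st[k])) for k in("q","tool_pos","eef_rot")])+"\n")
    print(tag,round(float(st["clock"]),2),*(np.round(st[k],3).tolist() for k in("q","tool_pos","eef_rot","contact_force")),np.round(st["opening"],3)); return st
E
python3 -c "
from h import *;log()"
```

```text
1.68 [-1.04, 0.465, -0.227, 1.623, 0.116, 1.067, 0.02] [0.251, 0.491, 0.355] [0.125, 0.992, 0.0, 0.0] [0.836, 0.651, -0.202] 0.998
```

>>> {"op": "play_rows", "data": {
  "commands": [
    {"delta_rot":[0,0,0],"travel":[-0.28,-0.2,0],"gripper":1},
    {"delta_rot":[0,0,0],"travel":[-0.55,-0.4,0],"gripper":1},
    {"delta_rot":[0,0,0],"travel":[-0.83,-0.6,0],"gripper":1}
  ]
}}

```text
clock: 2.05
tool_pos: [0.3488, 0.3725, 0.3545]
eef_rot: [0.125, 0.992, 0.0, 0.0]
contact_force: [0.7, 0.4, 0.5]
opening: 0.997
```

```bash
python3 -c "
from h import *;log()"
```

```text
2.05 [-0.765, 0.402, -0.216, 1.737, 0.099, 1.012, 0.304] [0.349, 0.372, 0.354] [0.125, 0.992, 0.0, 0.0] [0.687, 0.395, 0.538] 0.997
```

>>> {"op": "play_rows", "data": {
  "commands": [
    {"delta_rot":[0,0,0],"travel":[-0.28,-0.2,0],"gripper":1},
    {"delta_rot":[0,0,0],"travel":[-0.55,-0.4,0],"gripper":1},
    {"delta_rot":[0,0,0],"travel":[-0.83,-0.6,0],"gripper":1}
  ]
}}

```text
clock: 2.42
tool_pos: [0.447, 0.2544, 0.3544]
eef_rot: [0.125, 0.992, 0.0, 0.0]
contact_force: [0.1, -0.4, -0.6]
opening: 1.004
```

```bash
python3 -c "
from h import *;log()"
```

```text
2.42 [-0.482, 0.407, -0.188, 1.727, 0.087, 1.015, 0.619] [0.447, 0.254, 0.354] [0.125, 0.992, 0.0, 0.0] [0.071, -0.407, -0.614] 1.004
```

>>> {"op": "play_rows", "data": {
  "commands": [
    {"delta_rot":[0,0,0],"travel":[-0.13,-0.3,0],"gripper":1},
    {"delta_rot":[0,0,0],"travel":[-0.25,-0.6,0],"gripper":1},
    {"delta_rot":[0,0,0],"travel":[-0.38,-0.9,0],"gripper":1}
  ]
}}

```text
clock: 2.8
tool_pos: [0.468, 0.1093, 0.3543]
eef_rot: [0.125, 0.992, 0.0, 0.0]
contact_force: [0.1, -0.7, -0.1]
opening: 1.001
```

```bash
python3 -c "
from h import *;log()"
```

```text
2.8 [-0.21, 0.355, -0.166, 1.816, 0.069, 0.975, 0.916] [0.468, 0.109, 0.354] [0.125, 0.992, 0.0, 0.0] [0.083, -0.715, -0.098] 1.001
```

>>> {"op": "play_rows", "data": {
  "commands": [
    {"delta_rot":[0,0,0],"travel":[-0.13,-0.3,0],"gripper":1},
    {"delta_rot":[0,0,0],"travel":[-0.25,-0.6,0],"gripper":1},
    {"delta_rot":[0,0,0],"travel":[-0.38,-0.9,0],"gripper":1}
  ]
}}

```text
clock: 3.18
tool_pos: [0.4897, -0.0356, 0.3543]
eef_rot: [0.125, 0.992, 0.0, 0.0]
contact_force: [0.4, -0.6, 0.8]
opening: 1.002
```

```bash
python3 -c "
from h import *;log()"
```

```text
3.17 [0.067, 0.369, -0.129, 1.791, 0.055, 0.984, 1.237] [0.49, -0.036, 0.354] [0.125, 0.992, 0.0, 0.0] [0.352, -0.623, 0.766] 1.002
```

>>> {"op": "play_rows", "data": {
  "commands": [
    {"delta_rot":[0,0,0],"travel":[-0.13,-0.27,0],"gripper":1},
    {"delta_rot":[0,0,0],"travel":[-0.26,-0.53,0],"gripper":1},
    {"delta_rot":[0,0,0],"travel":[-0.39,-0.8,0],"gripper":1}
  ]
}}

```text
clock: 3.55
tool_pos: [0.5167, -0.1661, 0.3543]
eef_rot: [0.125, 0.992, 0.0, 0.0]
contact_force: [1.1, 0.8, 0.2]
opening: 1.002
```

```bash
python3 -c "
from h import *;log()"
```

```text
3.55 [0.29, 0.448, -0.099, 1.652, 0.049, 1.044, 1.495] [0.517, -0.166, 0.354] [0.125, 0.992, 0.0, 0.0] [1.128, 0.833, 0.174] 1.002
```

>>> {"op": "play_rows", "data": {
  "commands": [
    {"delta_rot":[0,0,-0.056],"travel":[-0.13,-0.27,0.2],"gripper":1},
    {"delta_rot":[0,0,-0.111],"travel":[-0.26,-0.53,0.4],"gripper":1},
    {"delta_rot":[0,0,-0.167],"travel":[-0.38,-0.79,0.7],"gripper":1},
    {"delta_rot":[0,0,-0.167],"travel":[-0.38,-0.79,0.7],"gripper":1}
  ]
}}

```text
clock: 4.05
tool_pos: [0.5389, -0.2977, 0.2447]
eef_rot: [-0.134, 0.991, 0.001, -0.004]
contact_force: [-0.7, 0.6, 0.6]
opening: 1.003
```

```bash
cat >> h.py <<'E'
def go(p,Rm=None):
    "normalised travel and turn from the measured pose to TCP p, rotation matrix Rm"
    st=r.get_state(); T=rot(st["eef_rot"]); print("travel",np.round(T.T@(np.array(p)-st["tool_pos"])/.15,3),"rot",None if Rm is None else np.round(R.from_matrix(T.T@Rm).as_rotvec()/np.pi,3))
E
python3 -c "
from h import *;log()
c,s=.963,.269
T=np.array([[-c,-s,0],[-s,c,0],[0,0,-1]]).T
go([.543,-.2955,.119],T)"
```

```text
4.05 [0.549, 0.674, -0.216, 1.58, 0.172, 0.914, 2.112] [0.539, -0.298, 0.245] [-0.134, 0.991, 0.001, -0.004] [-0.684, 0.57, 0.619] 1.003
travel [-0.036  0.004  0.838] rot [ 0.001 -0.002 -0.001]
```

>>> {"op": "play_rows", "data": {
  "commands": [
    {"delta_rot":[0,0,0],"travel":[-0.03,0,0.28],"gripper":1},
    {"delta_rot":[0,0,0],"travel":[-0.03,0,0.56],"gripper":1},
    {"delta_rot":[0,0,0],"travel":[-0.03,0,0.84],"gripper":1},
    {"delta_rot":[0,0,0],"travel":[-0.03,0,0.84],"gripper":0},
    {"delta_rot":[0,0,0],"travel":[-0.03,0,0.84],"gripper":-1},
    {"delta_rot":[0,0,0],"travel":[-0.03,0,0.84],"gripper":-1},
    {"delta_rot":[0,0,0],"travel":[-0.03,0,0.84],"gripper":-1},
    {"delta_rot":[0,0,0],"travel":[-0.03,0,0.84],"gripper":-1}
  ],
  "force": 15
}}

```text
clock: 5.05
tool_pos: [0.5469, -0.2928, 0.1238]
eef_rot: [-0.136, 0.991, -0.0, 0.0]
contact_force: [0.1, -0.6, 0.8]
opening: 0.458
```

```bash
python3 -c "
from h import *;log()
s=viewer.snapshot('scene');cv2.imwrite('pics/g1.png',cv2.resize(s['color'][130:280,150:300,::-1],(500,500)))
go([.591,-.2815,.152-.019])
go([.6408,-.2678,.136-.019])"
```

```text
5.05 [0.519, 0.83, -0.183, 1.677, 0.223, 0.654, 2.061] [0.547, -0.293, 0.124] [-0.136, 0.991, -0.0, 0.0] [0.065, -0.566, 0.805] 0.458
travel [-0.304 -0.007 -0.062] rot None
travel [-0.648 -0.009  0.044] rot None
```

View pics/g1.png

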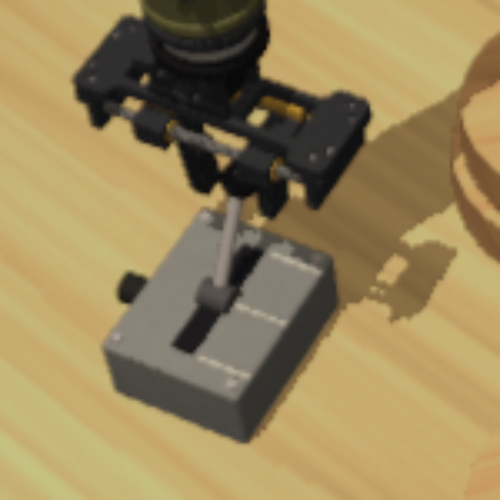

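>>> {"op": "play_rows", "data": {
  "commands": [
    {"delta_rot":[0,0,0],"travel":[0.025,0,0.03],"gripper":-1},
    {"delta_rot":[0,0,0],"travel":[0.025,0,0.03],"gripper":-1},
    {"delta_rot":[0,0,0],"travel":[0.025,0,0.03],"gripper":-1},
    {"delta_rot":[0,0,0],"travel":[0.025,0,0.03],"gripper":-1}
  ]
}}

```text
clock: 5.6
tool_pos: [0.5431, -0.2946, 0.1188]
eef_rot: [-0.136, 0.991, -0.001, 0.0]
contact_force: [0.2, -2.6, 2.1]
opening: 0.3
```

```bash
python3 -c "
from h import *;log()
go([.591,-.2815,.152-.019])
go([.6408,-.2678,.136-.019])"
```

```text
5.6 [0.522, 0.835, -0.18, 1.688, 0.226, 0.638, 2.062] [0.543, -0.295, 0.119] [-0.136, 0.991, -0.001, 0.0] [0.245, -2.636, 2.071] 0.3
travel [-0.331 -0.002 -0.095] rot None
travel [-0.675 -0.004  0.012] rot None
```

>>> {"op": "play_rows", "data": {
  "commands": [
    {"delta_rot":[0,0,0],"travel":[-0.08,0,-0.04],"gripper":-1},
    {"delta_rot":[0,0,0],"travel":[-0.16,0,-0.07],"gripper":-1},
    {"delta_rot":[0,0,0],"travel":[-0.24,0,-0.09],"gripper":-1},
    {"delta_rot":[0,0,0],"travel":[-0.33,0,-0.095],"gripper":-1},
    {"delta_rot":[0,0,0],"travel":[-0.33,0,-0.095],"gripper":-1},
    {"delta_rot":[0,0,0],"travel":[-0.33,0,-0.095],"gripper":-1}
  ]
}}

```text
clock: 6.35
tool_pos: [0.5919, -0.281, 0.1333]
eef_rot: [-0.136, 0.991, -0.001, 0.001]
contact_force: [3.2, -5.1, 1.0]
opening: 0.296
```

```bash
python3 -c "
from h import *;log()
go([.591,-.2815,.152-.019])
s=viewer.snapshot('scene');cv2.imwrite('pics/g2.png',cv2.resize(s['color'][130:280,150:300,::-1],(500,500)))"
```

```text
6.35 [0.47, 0.856, -0.184, 1.559, 0.206, 0.743, 2.041] [0.592, -0.281, 0.133] [-0.136, 0.991, -0.001, 0.001] [3.16, -5.065, 0.95] 0.296
travel [ 0.007 -0.002  0.002] rot None
```

View pics/g2.png

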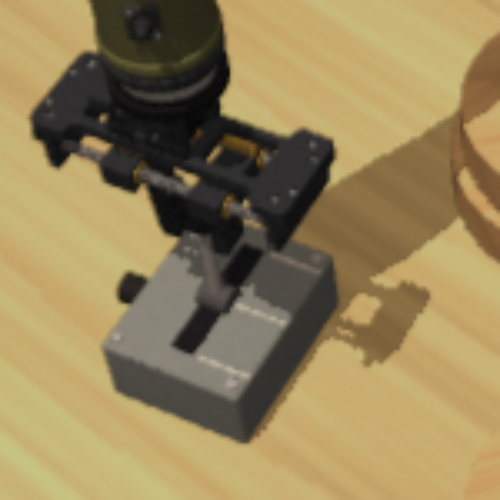

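>>> {"op": "play_rows", "data": {
  "commands": [
    {"delta_rot":[0,0,0],"travel":[0,0,0],"gripper":-1},
    {"delta_rot":[0,0,0],"travel":[0,0,0],"gripper":-1},
    {"delta_rot":[0,0,0],"travel":[0,0,0],"gripper":-1},
    {"delta_rot":[0,0,0],"travel":[0,0,0],"gripper":-1},
    {"delta_rot":[0,0,0],"travel":[0,0,0],"gripper":-1},
    {"delta_rot":[0,0,0],"travel":[0,0,0],"gripper":-1},
    {"delta_rot":[0,0,0],"travel":[0,0,0],"gripper":-1},
    {"delta_rot":[0,0,0],"travel":[0,0,0],"gripper":-1},
    {"delta_rot":[0,0,0],"travel":[0,0,0],"gripper":-1},
    {"delta_rot":[0,0,0],"travel":[0,0,0],"gripper":-1},
    {"delta_rot":[0,0,0],"travel":[0,0,0],"gripper":-1},
    {"delta_rot":[0,0,0],"travel":[0,0,0],"gripper":-1}
  ]
}}

```text
clock: 7.9
tool_pos: [0.5919, -0.281, 0.1333]
eef_rot: [-0.136, 0.991, -0.001, 0.001]
contact_force: [3.4, -4.6, 1.0]
opening: 0.299
```

>>> {"op": "play_rows", "data": {
  "commands": [
    {"delta_rot":[0,0,0],"travel":[0,0,0],"gripper":-1},
    {"delta_rot":[0,0,0],"travel":[0,0,0],"gripper":-1},
    {"delta_rot":[0,0,0],"travel":[0,0,0],"gripper":-1},
    {"delta_rot":[0,0,0],"travel":[0,0,0],"gripper":-1},
    {"delta_rot":[0,0,0],"travel":[-0.1,0,0.01],"gripper":-1},
    {"delta_rot":[0,0,0],"travel":[-0.2,0,0.035],"gripper":-1},
    {"delta_rot":[0,0,0],"travel":[-0.28,0,0.07],"gripper":-1},
    {"delta_rot":[0,0,0],"travel":[-0.33,0,0.1],"gripper":-1},
    {"delta_rot":[0,0,0],"travel":[-0.36,0,0.115],"gripper":-1},
    {"delta_rot":[0,0,0],"travel":[-0.36,0,0.115],"gripper":-1},
    {"delta_rot":[0,0,0],"travel":[-0.36,0,0.115],"gripper":-1}
  ]
}}

```text
clock: 9.28
tool_pos: [0.6424, -0.267, 0.1156]
eef_rot: [-0.136, 0.991, -0.001, -0.0]
contact_force: [-0.3, -5.4, 2.9]
opening: 0.295
```

```bash
python3 -c "
from h import *;log()
go([.640,-.2678,.1363-.019])"
```

```text
9.28 [0.414, 0.929, -0.177, 1.425, 0.199, 0.805, 2.013] [0.642, -0.267, 0.116] [-0.136, 0.991, -0.001, -0.0] [-0.305, -5.406, 2.885] 0.295
travel [ 0.017 -0.001 -0.012] rot None
```

>>> {"op": "play_rows", "data": {
  "commands": [
    {"delta_rot":[0,0,0],"travel":[-0.03,0,0.02],"gripper":-1},
    {"delta_rot":[0,0,0],"travel":[-0.03,0,0.02],"gripper":-1},
    {"delta_rot":[0,0,0],"travel":[0,0,0],"gripper":0.6},
    {"delta_rot":[0,0,0],"travel":[0,0,0],"gripper":0.6},
    {"delta_rot":[0,0,0],"travel":[0,0,0],"gripper":0.6},
    {"delta_rot":[0,0,0],"travel":[0,0,0],"gripper":1},
    {"delta_rot":[0,0,0],"travel":[0,0,-0.2],"gripper":1},
    {"delta_rot":[0,0,0],"travel":[0,0,-0.5],"gripper":1},
    {"delta_rot":[0,0,0],"travel":[0,0,-1],"gripper":1},
    {"delta_rot":[0,0,0],"travel":[0,0,-1],"gripper":1}
  ]
}}

```text
clock: 10.52
tool_pos: [0.6452, -0.266, 0.2708]
eef_rot: [-0.136, 0.991, -0.002, 0.004]
contact_force: [1.4, 0.5, -0.2]
opening: 0.998
```

```bash
python3 - <<'E'
from h import *;log()
s=viewer.snapshot('scene');cv2.imwrite('pics/g3.png',cv2.resize(s['color'][130:280,150:300,::-1],(500,500)))
P=cloud(s).reshape(-1,3); P=P[~np.isnan(P[:,0])]
m=(np.hypot(P[:,0]-.64,P[:,1]+.268)<.04)&(P[:,2]>.1)&(P[:,2]<.165);q=P[m]
from scipy.optimize import least_squares
f=least_squares(lambda t:np.linalg.norm(q-t,axis=1)-.014,[.64,-.268,.136],loss="soft_l1",f_scale=.002);print("knob",f.x,m.sum(),np.arctan2(f.x[0]-.591,.963*(f.x[2]-.062)))
E
```

```text
10.53 [0.421, 0.763, -0.201, 1.285, 0.155, 1.1, 2.05] [0.645, -0.266, 0.271] [-0.136, 0.991, -0.002, 0.004] [1.4, 0.506, -0.205] 0.998
knob [ 0.63809357 -0.26943297  0.13578966] 141 0.58527567495601
```

View pics/g3.png

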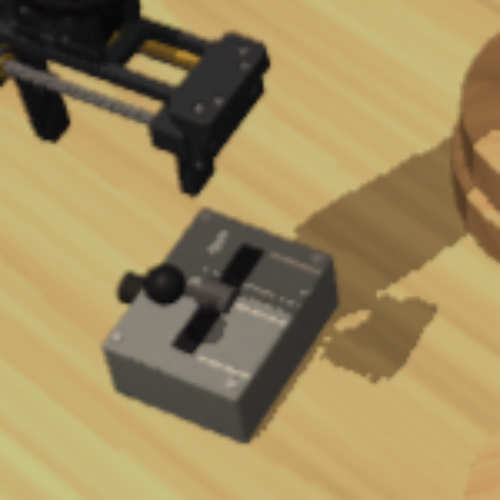

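The lever is on the hood side: the knob is at pixel (160,283) of the crop, and the estimated angle is about 0.59. The tin must be gripped from the side, so I'll fit a kinematic model from the logged states to plan the reach.

```bash
cat > kin.py <<'E'
import numpy as np, json, itertools
from scipy.spatial.transform import Rotation as R
from scipy.optimize import least_squares
D=[json.loads(l) for l in open("log.txt")]
D.append([[-1.286,.69,-.195,1.566,.157,.903,-.215],[.155,.605,.238],[.125,.992,-.001,0]])
LO=np.array([-3.01,-.46,-1.47,.13,-1,.04,-2.66]);HI=np.array([3.01,2.08,1.51,2.56,4.14,2.09,2.66])
rz=lambda a:R.from_euler("z",a).as_matrix()
ry=lambda a:R.from_euler("y",a).as_matrix()
def fk(q,g,S,full=False):
    h,L1,a,L2,b,Lt,o1,o7,a2=g
    M=rz(S[0]*q[0]+o1); p=np.array([0,0,h]); pts=[p]
    M=M@ry(q[1])@rz(S[1]*q[2]); p=p+M@[a,0,L1]; pts.append(p)
    M=M@ry(q[3]); p=p+M@[a2,0,0]
    M=M@rz(S[2]*q[4]); p=p+M@[0,0,L2]; pts.append(p)
    M=M@ry(q[5]); p=p+M@[b,0,0]; pts.append(p); M=M@rz(S[3]*q[6]+o7); p=p+M@[0,0,Lt]
    return (p,M,pts) if full else (p,M)
def fit():
    best=None
    for S in itertools.product((1,-1),repeat=4):
      if S[0]==1: continue
      for o7 in (0,np.pi/2,np.pi,-np.pi/2):
        def f(g):
            e=[]
            for q,p,t in D:
                P,M=fk(q,g,S); e+=list((P-p)*5)+list((R.from_matrix(M.T)*R.from_quat(t)).as_rotvec())
            return np.array(e+list(.003*np.array(g)[[2,4,8]]))
        s=least_squares(f,[.33,.4,0,.4,0,.2,0,o7,0])
        if best is None or s.cost<best[0]: best=(s.cost,s.x,S,np.abs(s.fun).max())
    return best
if __name__=="__main__":
    b=fit(); print(b[0],np.round(b[1],3),b[2],b[3]); json.dump([list(b[1]),list(b[2])],open("kin.json","w"))
E
python3 kin.py
```

```text
0.004995830653248806 [ 0.176  0.57   0.006  0.342 -0.002  0.152 -0.079  1.492  0.012] (-1, -1, -1, -1) 0.04105929588745047
```

```bash
cat > kin2.py <<'E'
from kin import *
def Rall(q,S,o):
    q=np.array(S)*q+o; M=np.eye(3)
    for i,a in enumerate("zyzyzyz"): M=M@R.from_euler(a,q[i]).as_matrix()
    return M
res=[]
for S in itertools.product((1,-1),repeat=7):
  for o7 in (0,np.pi/2,np.pi,-np.pi/2):
    f=lambda o:np.concatenate([(R.from_matrix(Rall(q,S,o).T)*R.from_quat(t)).as_rotvec() for q,p,t in D])
    c=np.sum(f([0]*6+[o7])**2); res.append((c,S,o7))
res.sort(key=lambda x:x[0])
for x in res[:6]:print(x)
_,S,o7=res[0]
f=lambda o:np.concatenate([(R.from_matrix(Rall(q,S,o).T)*R.from_quat(t)).as_rotvec() for q,p,t in D])
s=least_squares(lambda o:np.r_[f(o),1e-3*(o-np.r_[[0]*6,o7])],[0]*6+[o7]);print(s.cost,np.round(s.x,3),np.abs(s.fun).max())
print(np.round(f([0]*6+[o7]).reshape(-1,3),3))
E
python3 kin2.py
```

```text
(np.float64(3.5096175793476955e-07), (-1, 1, -1, 1, -1, 1, -1), 1.5707963267948966)
(np.float64(0.0006608774458029325), (-1, -1, -1, -1, -1, -1, -1), 1.5707963267948966)
(np.float64(1.2041105128153542), (-1, -1, -1, -1, 1, -1, -1), 1.5707963267948966)
(np.float64(1.2091775724107443), (-1, 1, -1, 1, 1, 1, -1), 1.5707963267948966)
(np.float64(1.7732279513423048), (-1, 1, 1, 1, -1, 1, -1), 1.5707963267948966)
(np.float64(1.778127725460887), (-1, -1, 1, -1, -1, -1, -1), 1.5707963267948966)
1.5197206279328894e-07 [ 0.011  0.    -0.    -0.    -0.    -0.     1.581] 0.0005086535201059523
[[ 0.    -0.    -0.   ]
 [ 0.    -0.    -0.   ]
 [ 0.    -0.     0.   ]
 [ 0.    -0.    -0.   ]
 [ 0.    -0.    -0.   ]
 [ 0.    -0.    -0.   ]
 [ 0.     0.    -0.   ]
 [ 0.     0.    -0.   ]
 [ 0.    -0.    -0.   ]
 [ 0.     0.    -0.   ]
 [ 0.     0.    -0.   ]
 [ 0.     0.     0.   ]
 [-0.    -0.001  0.   ]]
```

```bash
cat > kin3.py <<'E'
from kin import D,LO,HI
import numpy as np, json
from scipy.spatial.transform import Rotation as R
from scipy.optimize import least_squares
S=np.array([-1,1,-1,1,-1,1,-1]); O=np.r_[[0]*6,np.pi/2]
def frames(q):
    M=np.eye(3); F=[M]
    for a,t in zip("zyzyzyz",S*np.array(q)+O): M=M@R.from_euler(a,t).as_matrix(); F.append(M)
    return F
def fitv():
    # v after frame 0 (z), 1..6 xyz, tool z
    A=np.vstack([np.hstack(frames(q)) for q,_,_ in D]); b=np.concatenate([p for _,p,_ in D])
    lam=1e-4; pr=np.zeros(24); pr[2]=.33
    w=np.ones(24)*3e-3; w[[2,11,17,23]]=3e-4   # free: base z, L1 (after j3), L2 (after j5), tool
    v=np.linalg.lstsq(np.vstack([A,np.diag(w)]),np.r_[b,w*pr],rcond=None)[0]
    print("maxres mm",1e3*np.abs(A@v-b).max()); return v
V=fitv()
def fk(q):
    F=frames(q); return sum(f@x for f,x in zip(F,V.reshape(8,3))),F[-1]
if __name__=="__main__": print(np.round(V.reshape(8,3),3))
E
python3 kin3.py
```

```text
maxres mm 0.06055540275168303
[[-0.     0.001  0.343]
 [-0.001 -0.01   0.   ]
 [ 0.001 -0.01   0.006]
 [-0.001 -0.013  0.558]
 [-0.002 -0.013  0.003]
 [ 0.002  0.     0.341]
 [-0.001  0.     0.003]
 [-0.    -0.     0.319]]
```

```bash
cat > ik.py <<'E'
from kin3 import *
VV=V.reshape(8,3)
def fk2(q,pts=False):
    M=np.eye(3); p=VV[0].copy(); out=[]
    for i,t in enumerate(S*q+O):
        c,s=np.cos(t),np.sin(t)
        M=M@(np.array([[c,-s,0],[s,c,0],[0,0,1]]) if i%2==0 else np.array([[c,0,s],[0,1,0],[-s,0,c]]))
        p=p+M@VV[i+1]; out.append(p)
    return (p,M,out) if pts else (p,M)
def Rt(phi,p,roll):  # tool z at azimuth phi, pitch p down; tool x down (roll=0) or up (roll=1)
    d=np.array([np.cos(phi)*np.cos(p),np.sin(phi)*np.cos(p),-np.sin(p)])
    y=np.array([-np.sin(phi),np.cos(phi),0])*(1 if roll else -1)
    return np.stack([np.cross(y,d),y,d],1)
def ik(G,Rm,q0,reg=.002,qref=None):
    tcp=np.array(G)+.019*Rm[:,2]; qref=q0 if qref is None else qref
    def f(q):
        p,M=fk2(q); return np.r_[(p-tcp)*5,.5*(np.cross(M.T,Rm.T).sum(0)), M[:,2]@Rm[:,2]-1, M[:,1]@Rm[:,1]-1, reg*(q-qref)]
    s=least_squares(f,np.clip(q0,LO+.02,HI-.02),bounds=(LO+.01,HI-.01),max_nfev=60)
    return s.x,np.abs(s.fun[:8]).max()
E
cat > srch.py <<'E'
from ik import *
rng=np.random.default_rng(0); cur=np.array([.421,.763,-.201,1.285,.155,1.1,2.05])
T={"grasp":(.5475,.0125,.17),"lift":(.5475,.0125,.33),"place":(.551,.314,.1)}
import sys
for deg in range(-180,180,30):
  for p in (0,20):
    row=[]
    for n,G in T.items():
      best=None
      for roll in (0,1):
        for k in range(8):
          q0=cur if k==0 else rng.uniform(LO,HI); q0=q0.copy(); q0[0]=-np.arctan2(G[1],G[0])+rng.normal()*.4
          q,e=ik(G,Rt(np.radians(deg),np.radians(p),roll),q0,1e-4)
          if e<.02:
            c=np.abs(q-cur)[:6].max()
            if best is None or c<best[0]: best=(c,q,roll,fk2(q,1)[2])
      if best is not None: row.append((n,best[2],np.round(best[1],2).tolist(),"wz",round(best[3][4][2],2)))
    for x in row: print(deg,p,*x)
E
timeout 560 python3 srch.py
```

```text
maxres mm 0.06055540275168303
-150 20 grasp 1 [-0.44, 1.37, 0.58, 0.98, -0.01, 2.0, -0.98] wz 0.27
-120 0 grasp 1 [-0.49, 1.38, 0.13, 1.16, 0.64, 2.0, -1.12] wz 0.17
-120 0 lift 1 [-0.54, 1.15, 0.24, 1.25, 0.68, 2.06, -0.94] wz 0.33
-120 20 grasp 1 [-0.38, 1.2, -0.1, 1.28, 0.65, 1.81, -1.25] wz 0.27
-120 20 lift 0 [-0.43, 0.99, 0.02, 1.28, 0.62, 1.94, 2.09] wz 0.44
-90 0 grasp 1 [-0.53, 1.28, -0.13, 1.59, 1.04, 1.82, -1.4] wz 0.17
-90 0 lift 0 [-0.47, 1.02, -0.24, 1.66, 1.09, 1.99, 1.88] wz 0.33
-90 0 place 0 [-1.0, 1.63, 0.4, 0.68, 0.58, 2.08, 2.34] wz 0.1
-90 20 grasp 0 [-0.44, 1.11, -0.24, 1.68, 1.02, 1.59, 1.77] wz 0.28
-90 20 lift 0 [-0.5, 0.85, -0.12, 1.68, 0.95, 1.66, 2.03] wz 0.44
-90 20 place 0 [-0.76, 1.42, -0.38, 0.88, 0.95, 2.05, 1.95] wz 0.21
-60 0 grasp 1 [-0.79, 1.28, 0.13, 2.05, 1.37, 1.41, -1.72] wz 0.17
-60 0 lift 0 [-0.77, 0.95, 0.11, 2.14, 1.38, 1.5, 1.65] wz 0.33
-60 0 place 0 [-1.09, 1.45, 0.11, 1.29, 1.03, 1.69, 1.98] wz 0.1
-60 20 grasp 0 [-0.82, 1.09, 0.25, 2.13, 1.41, 0.99, 1.54] wz 0.28
-60 20 lift 0 [-0.65, 0.73, -0.03, 2.11, 1.33, 1.3, 1.88] wz 0.44
-60 2
[... 1665 characters left out ...]
7, 1.84, -0.66, 0.23, 0.78] wz 0.2
120 0 grasp 0 [0.57, 1.45, -0.7, 1.17, -0.44, 1.72, 0.72] wz 0.17
120 0 lift 0 [0.59, 1.22, -0.75, 1.25, -0.57, 1.77, 0.59] wz 0.33
120 0 place 0 [0.22, 1.57, -0.82, 1.24, -0.55, 1.28, 0.74] wz 0.1
120 20 grasp 0 [0.59, 1.29, -0.75, 1.29, -0.24, 1.48, 0.65] wz 0.27
120 20 lift 0 [0.58, 1.06, -0.73, 1.28, -0.4, 1.63, 0.57] wz 0.43
120 20 place 0 [0.21, 1.4, -0.81, 1.37, -0.38, 1.02, 0.6] wz 0.2
150 0 place 0 [-0.08, 1.66, -0.74, 0.62, -0.41, 1.99, 0.58] wz 0.1
150 20 grasp 0 [0.31, 1.34, -0.61, 0.96, -0.1, 1.96, 0.85] wz 0.27
150 20 lift 0 [0.41, 1.21, -0.93, 0.96, -0.09, 2.08, 0.55] wz 0.44
150 20 place 0 [-0.17, 1.42, -0.31, 0.87, -0.53, 1.76, 0.84] wz 0.2
```

```bash
cat > sim.py <<'E'
from ik import *
from scipy.spatial.transform import Slerp
ph,p=np.radians(-60),np.radians(12)
q=np.array([.421,.763,-.201,1.285,.155,1.1,2.05]); t,M=fk2(q)
d=Rt(ph,p,0)[:,2]; G=np.array([.5475,.0125,.156]); L=np.array([.5475,.10,.36]); Pl=np.array([.551,.3145,.085])
def run(name,W,roll):
    global q
    q=np.array([.421,.763,-.201,1.285,.155,1.1,2.05])
    x,Rm=fk2(q)
    for nm,tcp,R2 in W:
        sl=Slerp([0,1],R.from_matrix([Rm,R2]));n=12;w=0;e2=0
        for k in range(1,n+1):
            g=x+(tcp-x)*k/n; Rk=sl(k/n).as_matrix(); qn,e=ik(g-.019*Rk[:,2],Rk,q,.004); w=max(w,np.abs(qn-q).max());e2=max(e2,e);q=qn
        x,Rm=tcp,R2; print(name,nm,np.round(q,2),"step",round(w,2),"err",round(e2,4),"wz",round(fk2(q,1)[2][4][2],2))
for roll in (0,1):
    A,B=Rt(ph,p,roll),Rt(ph,-p,1-roll); dn=Rt(ph,np.pi/2,roll)
    f=lambda g,Rm,back=0:g+(.019-back)*Rm[:,2]
    for opt in (0,1):
        W=[("up",np.array([.52,-.05,.42]),M),("over",np.array([.5,.12,.42]),M)]
        if opt: W.append(("yaw",np.array([.5,.12,.42]),dn))
        W+=[("rot",np.array([.5,.12,.42]),A),("pre",f(G,A,.11),A),("grasp",f(G,A),A),("lift",f(L,A),A),
         ("inv1",f(L,Rt(ph,0,roll)),Rt(ph,0,roll)),("inv2",f(L,A@R.from_euler("z",90,degrees=True).as_matrix()),A@R.from_euler("z",90,degrees=True).as_matrix()),("inv3",f(L,B),B),("back",f(L,A@R.from_euler("z",90,degrees=True).as_matrix()),A@R.from_euler("z",90,degrees=True).as_matrix()),("up2",f(L,A),A),
         ("above",f(Pl+[0,0,.12],A),A),("place",f(Pl,A),A),("retr",f(Pl,A,.11),A)]
        run((roll,opt),W,roll)
E
python3 sim.py
```

```text
maxres mm 0.06055540275168303
(0, 0) up [ 0.17  0.37 -0.25  1.59  0.1   1.19  1.75] step 0.04 err 0.0 wz 0.74
(0, 0) over [-0.13  0.36 -0.3   1.61  0.12  1.19  1.39] step 0.03 err 0.0 wz 0.74
(0, 0) rot [-0.72  0.68 -0.37  1.95  1.15  1.81  1.96] step 0.12 err 0.0 wz 0.49
(0, 0) pre [-0.71  1.13 -0.32  2.04  1.25  1.63  1.47] step 0.05 err 0.0 wz 0.24
(0, 0) grasp [-0.54  1.17 -0.24  2.08  1.46  1.57  1.45] step 0.02 err 0.0 wz 0.22
(0, 0) lift [-0.64  0.8  -0.3   1.95  1.27  1.7   1.91] step 0.04 err 0.0 wz 0.42
(0, 0) inv1 [-0.7   0.9  -0.22  1.96  1.31  1.82  1.8 ] step 0.01 err 0.0 wz 0.36
(0, 0) inv2 [-0.72  0.79 -0.17  1.95  1.25  1.6   0.35] step 0.13 err 0.0 wz 0.42
(0, 0) inv3 [-0.86  1.02  0.07  1.97  1.3   1.76 -1.41] step 0.16 err 0.0 wz 0.3
(0, 0) back [-0.72  0.79 -0.17  1.95  1.25  1.61  0.35] step 0.16 err 0.0 wz 0.42
(0, 0) up2 [-0.64  0.8  -0.3   1.95  1.27  1.69  1.91] step 0.13 err 0.0 wz 0.42
(0, 0) above [-0.88  1.18 -0.3   1.42  1.19  1.84  1.96] step 0.06 err 0.0 wz 0.27
(0, 0) place [-0.89  1.37 -0.29  1.34  1.21  1.79  1.87] step 0.02 err 0.0 wz 0.15
(0, 0) 
[... 2983 characters left out ...]
1.27 -1.12] step 0.05 err 0.0 wz 0.42
(1, 1) inv1 [-1.05  0.95  0.39  1.98  1.2   1.36 -1.24] step 0.01 err 0.0 wz 0.36
(1, 1) inv2 [-1.14  0.87  0.57  1.97  1.08  1.09 -2.61] step 0.13 err 0.0 wz 0.42
(1, 1) inv3 [-1.44  1.59  1.5   2.24 -0.51  0.05 -2.65] step 0.34 err 0.2203 wz 0.34
(1, 1) back [-1.39  1.2   1.25  1.98  0.52  0.57 -2.05] step 0.34 err 0.2197 wz 0.42
(1, 1) up2 [-1.28  0.99  0.87  1.98  0.93  0.86 -0.89] step 0.11 err 0.0 wz 0.42
(1, 1) above [-1.32  1.29  0.66  1.45  0.6   1.24 -0.78] step 0.06 err 0.0 wz 0.27
(1, 1) place [-1.3   1.47  0.62  1.36  0.55  1.21 -0.87] step 0.02 err 0.0 wz 0.15
(1, 1) retr [-1.38  1.46  0.59  1.18  0.49  1.44 -0.8 ] step 0.02 err 0.0 wz 0.17
```

>>> {"op": "play_rows", "data": {
  "commands": [
    {"delta_rot":[0,0,0],"travel":[0.03,0.3,-0.33],"gripper":1},
    {"delta_rot":[0,0,0],"travel":[0.05,0.6,-0.67],"gripper":1},
    {"delta_rot":[0,0,0],"travel":[0.08,0.91,-1],"gripper":1},
    {"delta_rot":[0,0,0],"travel":[0.08,0.91,-1],"gripper":1}
  ]
}}

```text
clock: 11.08
tool_pos: [0.5945, -0.1339, 0.4176]
eef_rot: [-0.139, 0.99, 0.0, 0.002]
contact_force: [0.7, 0.8, -1.0]
opening: 0.999
```

>>> {"op": "play_rows", "data": {
  "commands": [
    {"delta_rot":[0,0,0],"travel":[0.03,0.3,0],"gripper":1},
    {"delta_rot":[0,0,0],"travel":[0.05,0.6,0],"gripper":1},
    {"delta_rot":[0,0,0],"travel":[0.08,0.91,0],"gripper":1}
  ]
}}

```text
clock: 11.45
tool_pos: [0.5446, -0.0093, 0.4131]
eef_rot: [-0.136, 0.991, -0.0, -0.002]
contact_force: [0.1, 0.2, 0.1]
opening: 0.999
```

>>> {"op": "play_rows", "data": {
  "commands": [
    {"delta_rot":[0,0,0],"travel":[0.03,0.3,0],"gripper":1},
    {"delta_rot":[0,0,0],"travel":[0.05,0.6,0],"gripper":1},
    {"delta_rot":[0,0,0],"travel":[0.08,0.91,0],"gripper":1},
    {"delta_rot":[0,0,0],"travel":[0.08,0.91,0],"gripper":1}
  ]
}}

```text
clock: 11.95
tool_pos: [0.4954, 0.1219, 0.4137]
eef_rot: [-0.14, 0.99, 0.001, -0.002]
contact_force: [1.0, 0.2, 0.0]
opening: 0.997
```

```bash
cat > pose.py <<'E'
from h import *
from ik import Rt
def G(g,p,roll=0,back=0,ph=-60):
    M=Rt(np.radians(ph),np.radians(p),roll); go(np.array(g)+(.019-back)*M[:,2],M)
E
python3 -c "
from pose import *;log();M=Rt(np.radians(-60),np.radians(12),0);go([.5,.12,.42],M)"
```

```text
maxres mm 0.06055540275168303
 11.95 [-0.139, 0.359, -0.285, 1.619, 0.105, 1.182, 1.405] [0.495, 0.122, 0.414] [-0.14, 0.99, 0.001, -0.002] [0.953, 0.209, 0.0] 0.997
travel [-0.025 -0.021 -0.042] rot [ 0.386  0.301 -0.475]
```

>>> {"op": "play_rows", "data": {
  "commands": [
    {"delta_rot":[0.032,0.025,-0.04],"travel":[0,0,0],"gripper":1},
    {"delta_rot":[0.064,0.05,-0.079],"travel":[0,0,0],"gripper":1},
    {"delta_rot":[0.097,0.075,-0.119],"travel":[0,0,0],"gripper":1},
    {"delta_rot":[0.129,0.1,-0.158],"travel":[0,0,0],"gripper":1},
    {"delta_rot":[0.161,0.125,-0.198],"travel":[0,0,0],"gripper":1},
    {"delta_rot":[0.193,0.15,-0.238],"travel":[0,0,0],"gripper":1},
    {"delta_rot":[0.225,0.176,-0.277],"travel":[0,0,0],"gripper":1},
    {"delta_rot":[0.257,0.2,-0.317],"travel":[0,0,0],"gripper":1},
    {"delta_rot":[0.29,0.226,-0.356],"travel":[0,0,0],"gripper":1},
    {"delta_rot":[0.322,0.251,-0.396],"travel":[0,0,0],"gripper":1},
    {"delta_rot":[0.354,0.276,-0.435],"travel":[0,0,0],"gripper":1},
    {"delta_rot":[0.386,0.301,-0.475],"travel":[0,0,0],"gripper":1}
  ]
}}

```text
clock: 13.45
tool_pos: [0.498, 0.1177, 0.4143]
eef_rot: [0.671, -0.388, 0.545, 0.318]
contact_force: [-0.2, 0.9, 0.1]
opening: 0.999
```

```bash
python3 -c "
from pose import *;log();G([.5475,.0125,.156],12,0,.11);G([.5475,.0125,.28],12,0,.11)"
```

```text
maxres mm 0.05857356411476111
 13.45 [-0.726, 0.701, -0.364, 1.954, 1.147, 1.803, 1.937] [0.498, 0.118, 0.414] [0.671, -0.388, 0.545, 0.318] [-0.191, 0.922, 0.099] 0.999
travel [-1.526  0.057  0.499] rot [ 0.002 -0.002  0.001]
travel [-0.717  0.06   0.331] rot [ 0.002 -0.002  0.001]
```

>>> {"op": "play_rows", "data": {
  "commands": [
    {"delta_rot":[0,0,0],"travel":[-0.38,0.015,0.12],"gripper":1},
    {"delta_rot":[0,0,0],"travel":[-0.76,0.03,0.25],"gripper":1}
  ]
}}

```text
clock: 13.7
tool_pos: [0.5005, 0.1037, 0.2941]
eef_rot: [0.671, -0.391, 0.545, 0.317]
contact_force: [0.4, 0.2, -0.2]
opening: 1.002
```

>>> {"op": "play_rows", "data": {
  "commands": [
    {"delta_rot":[0,0,0],"travel":[-0.38,0.015,0.12],"gripper":1},
    {"delta_rot":[0,0,0],"travel":[-0.76,0.03,0.24],"gripper":1},
    {"delta_rot":[0,0,0],"travel":[-0.76,0.03,0.24],"gripper":1},
    {"delta_rot":[0,0,0],"travel":[-0.76,0.03,0.24],"gripper":1}
  ]
}}

```text
clock: 14.2
tool_pos: [0.5026, 0.0924, 0.179]
eef_rot: [0.67, -0.391, 0.546, 0.316]
contact_force: [-0.9, 0.6, 1.0]
opening: 1.002
```

```bash
python3 - <<'E'
from pose import *
from scipy.optimize import least_squares
log()
s=viewer.snapshot('scene');cv2.imwrite('pics/g4.png',cv2.resize(s['color'][150:450,230:530,::-1],(600,600)))
P=cloud(s).reshape(-1,3); P=P[~np.isnan(P[:,0])]
m=(np.hypot(P[:,0]-.5475,P[:,1]-.0125)<.04)&(P[:,2]>.1)&(P[:,2]<.2);p=P[m]
print("tin",least_squares(lambda t:np.hypot(p[:,0]-t[0],p[:,1]-t[1])-.028,[.5475,.0125],loss="soft_l1",f_scale=.002).x,m.sum())
G([.5475,.0125,.156],12,0,0)
E
```

```text
maxres mm 0.07539230871028701
 14.2 [-0.72, 1.136, -0.312, 2.021, 1.24, 1.632, 1.479] [0.503, 0.092, 0.179] [0.67, -0.391, 0.546, 0.316] [-0.892, 0.555, 0.974] 1.002
tin [0.54730781 0.01221404] 711
travel [-0.029  0.006  0.76 ] rot [ 0.002 -0.001 -0.002]
```

View pics/g4.png

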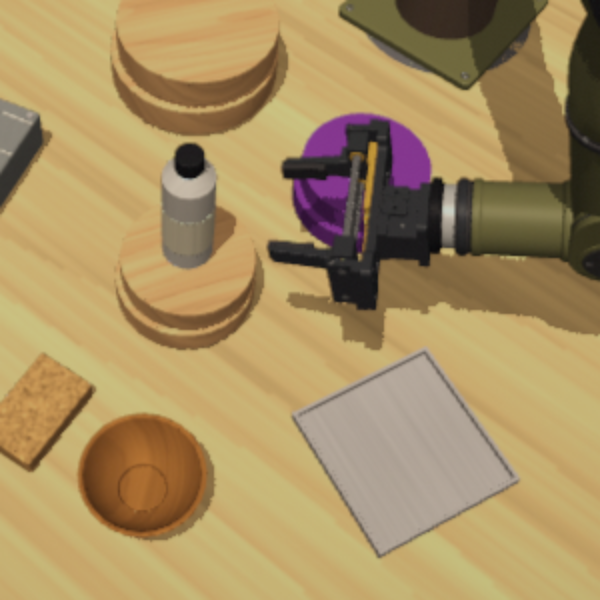

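The open jaws at (300,205) in the crop face the tin at (190,200). Next: advance and grip.

>>> {"op": "play_rows", "data": {
  "commands": [
    {"delta_rot":[0,0,0],"travel":[-0.03,0.005,0.25],"gripper":1},
    {"delta_rot":[0,0,0],"travel":[-0.03,0.005,0.5],"gripper":1},
    {"delta_rot":[0,0,0],"travel":[-0.03,0.005,0.65],"gripper":1},
    {"delta_rot":[0,0,0],"travel":[-0.03,0.005,0.75],"gripper":1},
    {"delta_rot":[0,0,0],"travel":[-0.03,0.005,0.75],"gripper":1}
  ]
}}

```text
clock: 14.88
tool_pos: [0.5561, -0.0026, 0.1516]
eef_rot: [0.67, -0.392, 0.546, 0.315]
contact_force: [-0.8, 0.7, 0.3]
opening: 1.0
```

>>> {"op": "play_rows", "data": {
  "commands": [
    {"delta_rot":[0,0,0],"travel":[0,0,0],"gripper":0.3},
    {"delta_rot":[0,0,0],"travel":[0,0,0],"gripper":-0.2},
    {"delta_rot":[0,0,0],"travel":[0,0,0],"gripper":-0.2},
    {"delta_rot":[0,0,0],"travel":[0,0,0],"gripper":-0.2},
    {"delta_rot":[0,0,0],"travel":[0,0,0],"gripper":-0.2},
    {"delta_rot":[0,0,0],"travel":[0,0,0],"gripper":-0.2},
    {"delta_rot":[0,0,0],"travel":[0,0,0],"gripper":-0.2},
    {"delta_rot":[0,0,0],"travel":[0,0,0],"gripper":-0.2}
  ],
  "force": 30
}}

```text
clock: 15.88
tool_pos: [0.5557, -0.0019, 0.1497]
eef_rot: [0.671, -0.391, 0.545, 0.316]
contact_force: [0.3, 2.0, -0.1]
opening: 0.622
```

```bash
python3 -c "
from pose import *;log();G([.5475,.0125,.156],12,0,0);G([.5475,.09,.30],12,0,0);G([.5475,.10,.38],12,0,0)"
```

```text
maxres mm 0.08413033815965476
 15.88 [-0.556, 1.187, -0.229, 2.068, 1.449, 1.561, 1.438] [0.556, -0.002, 0.15] [0.671, -0.391, 0.545, 0.316] [0.332, 1.951, -0.066] 0.622
travel [ 0.018 -0.001  0.01 ] rot [ 0.002 -0.001 -0.001]
travel [ 0.864 -0.259 -0.628] rot [ 0.002 -0.001 -0.001]
travel [ 1.374 -0.293 -0.794] rot [ 0.002 -0.001 -0.001]
```

>>> {"op": "play_rows", "data": {
  "commands": [
    {"delta_rot":[0,0,0],"travel":[0.1,0,-0.02],"gripper":-0.2},
    {"delta_rot":[0,0,0],"travel":[0.3,0,-0.06],"gripper":-0.2},
    {"delta_rot":[0,0,0],"travel":[0.5,0,-0.11],"gripper":-0.2},
    {"delta_rot":[0,0,0],"travel":[0.7,0,-0.15],"gripper":-0.2}
  ]
}}

```text
clock: 16.38
tool_pos: [0.5546, -0.0023, 0.258]
eef_rot: [0.672, -0.391, 0.544, 0.316]
contact_force: [1.0, -0.4, -3.5]
opening: 0.619
```

>>> {"op": "play_rows", "data": {
  "commands": [
    {"delta_rot":[0,0,0],"travel":[0.2,-0.07,-0.16],"gripper":-0.2},
    {"delta_rot":[0,0,0],"travel":[0.4,-0.15,-0.33],"gripper":-0.2},
    {"delta_rot":[0,0,0],"travel":[0.55,-0.22,-0.5],"gripper":-0.2},
    {"delta_rot":[0,0,0],"travel":[0.68,-0.29,-0.65],"gripper":-0.2},
    {"delta_rot":[0,0,0],"travel":[0.68,-0.29,-0.65],"gripper":-0.2}
  ]
}}

```text
clock: 17.0
tool_pos: [0.5556, 0.0851, 0.378]
eef_rot: [0.672, -0.392, 0.545, 0.314]
contact_force: [0.3, -0.3, -4.1]
opening: 0.625
```

```bash
python3 - <<'E'
from pose import *
log()
s=viewer.snapshot('scene');cv2.imwrite('pics/g5.png',cv2.resize(s['color'][80:380,230:530,::-1],(500,500)))
g=[.5475,.10,.38]
T=rot(r.get_state()["eef_rot"])
for f in (90,): print("mid")
for p,ro in ((0,0),(-12,1)): G(g,p,ro)
# mid pose by roll +-90 with level tool
M=Rt(np.radians(-60),0,0)
for a in (90,-90): print(a); Mm=M@R.from_euler('z',a,degrees=True).as_matrix(); go(np.array(g)+.019*Mm[:,2],Mm)
E
```

```text
maxres mm 0.08412644251931667
 17.0 [-0.655, 0.765, -0.282, 1.931, 1.259, 1.693, 1.943] [0.556, 0.085, 0.378] [0.672, -0.392, 0.545, 0.314] [0.341, -0.315, -4.084] 0.625
mid
travel [ 0.02  -0.009  0.002] rot [ 0.002  0.067 -0.001]
travel [ 0.045 -0.009 -0.006] rot [ 0.208 -0.003  0.977]
90
travel [ 0.02  -0.009  0.002] rot [0.054 0.051 0.497]
-90
travel [ 0.02  -0.009  0.002] rot [-0.051  0.054 -0.499]
```

View pics/g5.png

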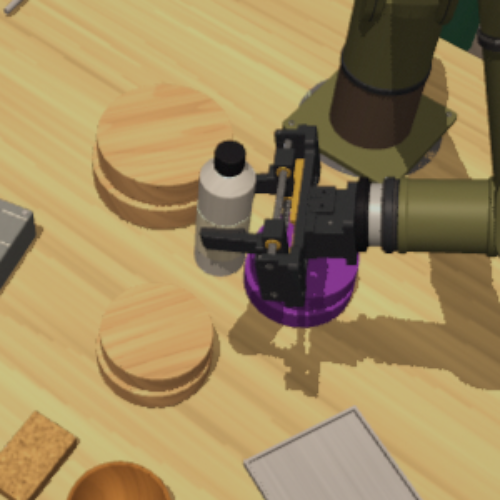

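>>> {"op": "play_rows", "data": {
  "commands": [
    {"delta_rot":[0.01,0,0.045],"travel":[0,0,0],"gripper":-0.2},
    {"delta_rot":[0.02,0,0.09],"travel":[0,0,0],"gripper":-0.2},
    {"delta_rot":[0.03,0,0.14],"travel":[0,0,0],"gripper":-0.2},
    {"delta_rot":[0.04,0,0.19],"travel":[0,0,0],"gripper":-0.2},
    {"delta_rot":[0.05,0,0.24],"travel":[0,0,0],"gripper":-0.2},
    {"delta_rot":[0.06,0,0.29],"travel":[0,0,0],"gripper":-0.2},
    {"delta_rot":[0.07,0,0.34],"travel":[0,0,0],"gripper":-0.2},
    {"delta_rot":[0.08,0,0.39],"travel":[0,0,0],"gripper":-0.2},
    {"delta_rot":[0.095,0,0.44],"travel":[0,0,0],"gripper":-0.2},
    {"delta_rot":[0.105,0,0.49],"travel":[0,0,0],"gripper":-0.2}
  ],
  "force": 35
}}

```text
clock: 18.3
tool_pos: [0.5554, 0.0821, 0.376]
eef_rot: [0.249, -0.66, 0.662, -0.254]
contact_force: [-0.1, -0.1, -2.9]
opening: 0.62
```

```bash
python3 -c "
from pose import *;log();G([.5475,.10,.38],-12,1)"
```

```text
maxres mm 0.0867806023344686
 18.3 [-0.766, 0.855, -0.159, 2.159, 1.444, 1.712, 0.112] [0.555, 0.082, 0.376] [0.249, -0.66, 0.662, -0.254] [-0.089, -0.059, -2.948] 0.62
travel [-0.015 -0.053 -0.003] rot [ 0.101 -0.001  0.487]
```

>>> {"op": "play_rows", "data": {
  "commands": [
    {"delta_rot":[0.01,0,0.05],"travel":[0,0,0],"gripper":-0.2},
    {"delta_rot":[0.02,0,0.1],"travel":[0,0,0],"gripper":-0.2},
    {"delta_rot":[0.03,0,0.15],"travel":[0,0,0],"gripper":-0.2},
    {"delta_rot":[0.04,0,0.2],"travel":[0,0,0],"gripper":-0.2},
    {"delta_rot":[0.05,0,0.25],"travel":[0,0,0],"gripper":-0.2},
    {"delta_rot":[0.06,0,0.3],"travel":[0,0,0],"gripper":-0.2},
    {"delta_rot":[0.07,0,0.35],"travel":[0,0,0],"gripper":-0.2},
    {"delta_rot":[0.08,0,0.4],"travel":[0,0,0],"gripper":-0.2},
    {"delta_rot":[0.09,0,0.45],"travel":[0,0,0],"gripper":-0.2},
    {"delta_rot":[0.1,0,0.487],"travel":[0,0,0],"gripper":-0.2},
    {"delta_rot":[0.1,0,0.487],"travel":[0,0,0],"gripper":-0.2}
  ]
}}

```text
clock: 19.68
tool_pos: [0.5559, 0.0828, 0.3762]
eef_rot: [0.313, 0.548, -0.39, 0.671]
contact_force: [0.5, 1.0, -4.0]
opening: 0.624
```

```bash
python3 - <<'E'
from pose import *
log()
s=viewer.snapshot('scene');cv2.imwrite('pics/g6.png',cv2.resize(s['color'][80:380,230:530,::-1],(400,400)))
G([.5475,.10,.38],-12,1)
E
```

```text
maxres mm 0.10181728290850622
 19.68 [-0.814, 1.003, -0.014, 1.972, 1.313, 1.834, -1.403] [0.556, 0.083, 0.376] [0.313, 0.548, -0.39, 0.671] [0.511, 0.978, -3.966] 0.624
travel [-0.049  0.009  0.008] rot [ 0.001 -0.001  0.002]
```

View pics/g6.png

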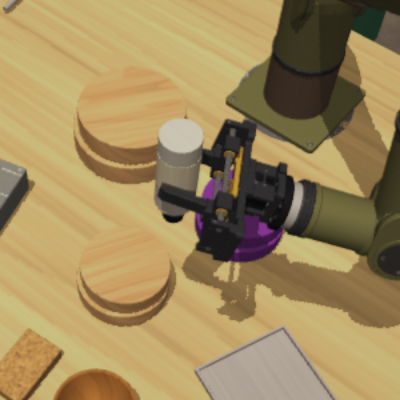

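The tin is upside down, with its cap at (172,215) in the crop and no slip. I'll hold it for about 2.2 s.

>>> {"op": "play_rows", "data": {
  "commands": [
    {"delta_rot":[0,0,0],"travel":[0,0,0],"gripper":-0.2},
    {"delta_rot":[0,0,0],"travel":[0,0,0],"gripper":-0.2},
    {"delta_rot":[0,0,0],"travel":[0,0,0],"gripper":-0.2},
    {"delta_rot":[0,0,0],"travel":[0,0,0],"gripper":-0.2},
    {"delta_rot":[0,0,0],"travel":[0,0,0],"gripper":-0.2},
    {"delta_rot":[0,0,0],"travel":[0,0,0],"gripper":-0.2},
    {"delta_rot":[0,0,0],"travel":[0,0,0],"gripper":-0.2},
    {"delta_rot":[0,0,0],"travel":[0,0,0],"gripper":-0.2},
    {"delta_rot":[0,0,0],"travel":[0,0,0],"gripper":-0.2},
    {"delta_rot":[0,0,0],"travel":[0,0,0],"gripper":-0.2}
  ]
}}

```text
clock: 20.98
tool_pos: [0.556, 0.084, 0.3771]
eef_rot: [0.314, 0.547, -0.388, 0.672]
contact_force: [0.8, -0.2, -3.2]
opening: 0.622
```

>>> {"op": "play_rows", "data": {
  "commands": [
    {"delta_rot":[0,0,0],"travel":[0,0,0],"gripper":-0.2},
    {"delta_rot":[0,0,0],"travel":[0,0,0],"gripper":-0.2},
    {"delta_rot":[0,0,0],"travel":[0,0,0],"gripper":-0.2},
    {"delta_rot":[0,0,0],"travel":[0,0,0],"gripper":-0.2},
    {"delta_rot":[0,0,0],"travel":[0,0,0],"gripper":-0.2},
    {"delta_rot":[0,0,0],"travel":[0,0,0],"gripper":-0.2},
    {"delta_rot":[0,0,0],"travel":[0,0,0],"gripper":-0.2}
  ]
}}

```text
clock: 21.85
tool_pos: [0.556, 0.084, 0.3771]
eef_rot: [0.314, 0.547, -0.388, 0.672]
contact_force: [0.2, -0.1, -3.7]
opening: 0.622
```

```bash
python3 - <<'E'
from pose import *
log()
M=Rt(np.radians(-60),0,0)@R.from_euler('z',90,degrees=True).as_matrix(); go(np.array([.5475,.10,.38])+.019*M[:,2],M)
G([.5475,.10,.38],12,0)
E
```

```text
maxres mm 0.10531749154785164
 21.85 [-0.815, 1.002, -0.015, 1.971, 1.314, 1.835, -1.403] [0.556, 0.084, 0.377] [0.314, 0.547, -0.388, 0.672] [0.195, -0.102, -3.733] 0.622
travel [-0.017  0.004  0.01 ] rot [-0.051  0.052 -0.497]
travel [0.008 0.004 0.002] rot [-0.206  0.001 -0.978]
```

>>> {"op": "play_rows", "data": {
  "commands": [
    {"delta_rot":[-0.01,0,-0.05],"travel":[0,0,0],"gripper":-0.2},
    {"delta_rot":[-0.02,0,-0.1],"travel":[0,0,0],"gripper":-0.2},
    {"delta_rot":[-0.03,0,-0.15],"travel":[0,0,0],"gripper":-0.2},
    {"delta_rot":[-0.04,0,-0.2],"travel":[0,0,0],"gripper":-0.2},
    {"delta_rot":[-0.052,0,-0.25],"travel":[0,0,0],"gripper":-0.2},
    {"delta_rot":[-0.063,0,-0.3],"travel":[0,0,0],"gripper":-0.2},
    {"delta_rot":[-0.073,0,-0.35],"travel":[0,0,0],"gripper":-0.2},
    {"delta_rot":[-0.084,0,-0.4],"travel":[0,0,0],"gripper":-0.2},
    {"delta_rot":[-0.094,0,-0.45],"travel":[0,0,0],"gripper":-0.2},
    {"delta_rot":[-0.103,0,-0.49],"travel":[0,0,0],"gripper":-0.2}
  ]
}}

```text
clock: 23.1
tool_pos: [0.5559, 0.0839, 0.3773]
eef_rot: [0.257, -0.66, 0.66, -0.25]
contact_force: [-0.7, -0.1, -4.1]
opening: 0.616
```

```bash
python3 -c "
from pose import *;log();G([.5475,.10,.38],12,0)"
```

```text
maxres mm 0.10591904226150972
 23.1 [-0.76, 0.847, -0.172, 2.159, 1.448, 1.714, 0.135] [0.556, 0.084, 0.377] [0.257, -0.66, 0.66, -0.25] [-0.679, -0.07, -4.104] 0.616
travel [-0.004  0.008  0.004] rot [-0.103  0.    -0.486]
```

>>> {"op": "play_rows", "data": {
  "commands": [
    {"delta_rot":[-0.01,0,-0.05],"travel":[0,0,0],"gripper":-0.2},
    {"delta_rot":[-0.02,0,-0.1],"travel":[0,0,0],"gripper":-0.2},
    {"delta_rot":[-0.03,0,-0.15],"travel":[0,0,0],"gripper":-0.2},
    {"delta_rot":[-0.04,0,-0.2],"travel":[0,0,0],"gripper":-0.2},
    {"delta_rot":[-0.052,0,-0.25],"travel":[0,0,0],"gripper":-0.2},
    {"delta_rot":[-0.063,0,-0.3],"travel":[0,0,0],"gripper":-0.2},
    {"delta_rot":[-0.073,0,-0.35],"travel":[0,0,0],"gripper":-0.2},
    {"delta_rot":[-0.084,0,-0.4],"travel":[0,0,0],"gripper":-0.2},
    {"delta_rot":[-0.094,0,-0.45],"travel":[0,0,0],"gripper":-0.2},
    {"delta_rot":[-0.103,0,-0.486],"travel":[0,0,0],"gripper":-0.2},
    {"delta_rot":[-0.103,0,-0.486],"travel":[0,0,0],"gripper":-0.2}
  ]
}}

```text
clock: 24.48
tool_pos: [0.556, 0.0837, 0.3771]
eef_rot: [0.672, -0.39, 0.546, 0.313]
contact_force: [-0.4, 0.6, -3.7]
opening: 0.62
```

```bash
python3 -c "
from pose import *;log();G([.5515,.314,.18],12,0);G([.5515,.314,.0825],12,0)"
```

```text
maxres mm 0.10652288088588979
 24.48 [-0.659, 0.764, -0.272, 1.938, 1.262, 1.683, 1.94] [0.556, 0.084, 0.377] [0.672, -0.39, 0.546, 0.313] [-0.393, 0.643, -3.719] 0.62
travel [-1.57  -0.733 -0.914] rot [-0.     0.    -0.002]
travel [-2.205 -0.73  -0.779] rot [-0.     0.    -0.002]
```

>>> {"op": "play_rows", "data": {
  "commands": [
    {"delta_rot":[0,0,0],"travel":[-0.2,-0.09,-0.12],"gripper":-0.2},
    {"delta_rot":[0,0,0],"travel":[-0.4,-0.18,-0.23],"gripper":-0.2},
    {"delta_rot":[0,0,0],"travel":[-0.6,-0.27,-0.35],"gripper":-0.2},
    {"delta_rot":[0,0,0],"travel":[-0.78,-0.37,-0.46],"gripper":-0.2}
  ]
}}

```text
clock: 24.98
tool_pos: [0.5581, 0.1923, 0.2764]
eef_rot: [0.672, -0.39, 0.546, 0.312]
contact_force: [0.3, 0.1, -3.2]
opening: 0.618
```

>>> {"op": "play_rows", "data": {
  "commands": [
    {"delta_rot":[0,0,0],"travel":[-0.2,-0.09,-0.12],"gripper":-0.2},
    {"delta_rot":[0,0,0],"travel":[-0.4,-0.18,-0.23],"gripper":-0.2},
    {"delta_rot":[0,0,0],"travel":[-0.6,-0.27,-0.35],"gripper":-0.2},
    {"delta_rot":[0,0,0],"travel":[-0.78,-0.37,-0.46],"gripper":-0.2},
    {"delta_rot":[0,0,0],"travel":[-0.78,-0.37,-0.46],"gripper":-0.2},
    {"delta_rot":[0,0,0],"travel":[-0.78,-0.37,-0.46],"gripper":-0.2}
  ]
}}

```text
clock: 25.72
tool_pos: [0.5608, 0.2984, 0.1781]
eef_rot: [0.672, -0.39, 0.546, 0.313]
contact_force: [0.0, -0.3, -3.0]
opening: 0.626
```

```bash
python3 - <<'E'
from pose import *
log();G([.5515,.314,.0825],12,0)
b=[]
for c in ("scene","top"):
    s=viewer.snapshot(c);b.append(s)
P=cloud(b[0]).reshape(-1,3); P=P[~np.isnan(P[:,0])]
C=b[0]["color"].reshape(-1,3)
st=r.get_state();g=st["tool_pos"]-.019*rot(st["eef_rot"])[:,2];print("G",g)
m=(np.hypot(P[:,0]-g[0],P[:,1]-g[1])<.05)&(P[:,2]>.06)
q=P[m];print("top z",np.percentile(q[:,2],99),"low z",np.percentile(q[:,2],[0,.5,2]))
t=q[q[:,2]>np.percentile(q[:,2],99)-.006];print("cap",t.mean(0))
cv2.imwrite('pics/g7.png',np.hstack([cv2.resize(b[0]['color'][230:480,300:550,::-1],(400,400)),cv2.resize(b[1]['color'][140:360,60:280,::-1],(400,400))]))
E
```

```text
maxres mm 0.10690990308473425
 25.73 [-0.895, 1.221, -0.272, 1.401, 1.182, 1.813, 1.94] [0.561, 0.298, 0.178] [0.672, -0.39, 0.546, 0.313] [0.047, -0.261, -3.005] 0.626
travel [-0.648  0.006  0.14 ] rot [-0.    -0.    -0.002]
G [0.55190509 0.31427202 0.18266345]
top z 0.2778531184272715 low z [0.10267933 0.10603141 0.11103309]
cap [0.5539276  0.31276292 0.27534719]
```

View pics/g7.png

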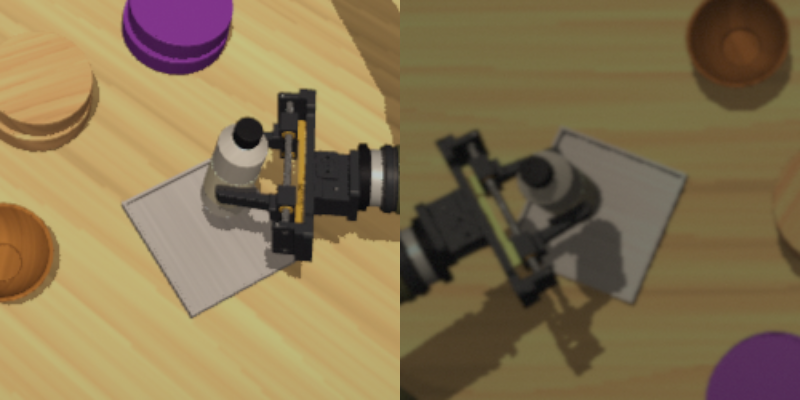

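>>> {"op": "play_rows", "data": {
  "commands": [
    {"delta_rot":[0,0,0],"travel":[-0.15,0,0.03],"gripper":-0.2},
    {"delta_rot":[0,0,0],"travel":[-0.3,0,0.065],"gripper":-0.2},
    {"delta_rot":[0,0,0],"travel":[-0.45,0,0.097],"gripper":-0.2},
    {"delta_rot":[0,0,0],"travel":[-0.56,0,0.12],"gripper":-0.2},
    {"delta_rot":[0,0,0],"travel":[-0.6,0,0.128],"gripper":-0.2},
    {"delta_rot":[0,0,0],"travel":[-0.615,0,0.131],"gripper":-0.2},
    {"delta_rot":[0,0,0],"travel":[-0.625,0,0.133],"gripper":-0.2},
    {"delta_rot":[0,0,0],"travel":[-0.625,0,0.133],"gripper":-0.2},
    {"delta_rot":[0,0,0],"travel":[-0.625,0,0.133],"gripper":-0.2}
  ]
}}

```text
clock: 26.95
tool_pos: [0.5614, 0.2996, 0.0822]
eef_rot: [0.673, -0.39, 0.546, 0.313]
contact_force: [-0.0, 0.3, -3.7]
opening: 0.624
```

```bash
python3 -c "
from pose import *;log();G([.5515,.314,.0825],12,0)"
```

```text
maxres mm 0.11353809090097755
 26.95 [-0.902, 1.374, -0.263, 1.323, 1.2, 1.772, 1.878] [0.561, 0.3, 0.082] [0.673, -0.39, 0.546, 0.313] [-0.028, 0.265, -3.7] 0.624
travel [-0.022  0.009  0.013] rot [-0.001  0.    -0.002]
```

>>> {"op": "play_rows", "data": {
  "commands": [
    {"delta_rot":[0,0,0],"travel":[-0.01,0,0.002],"gripper":-0.2},
    {"delta_rot":[0,0,0],"travel":[-0.02,0,0.004],"gripper":-0.2},
    {"delta_rot":[0,0,0],"travel":[-0.02,0,0.004],"gripper":-0.2}
  ]
}}

```text
clock: 27.32
tool_pos: [0.5611, 0.2994, 0.0785]
eef_rot: [0.673, -0.39, 0.546, 0.313]
contact_force: [-0.7, 0.4, -3.5]
opening: 0.62
```

>>> {"op": "play_rows", "data": {
  "commands": [
    {"delta_rot":[0,0,0],"travel":[-0.007,0,0.001],"gripper":-0.2},
    {"delta_rot":[0,0,0],"travel":[-0.007,0,0.001],"gripper":-0.2}
  ]
}}

```text
clock: 27.58
tool_pos: [0.5612, 0.2995, 0.0777]
eef_rot: [0.672, -0.39, 0.546, 0.313]
contact_force: [-0.2, -0.2, -2.2]
opening: 0.62
```

>>> {"op": "play_rows", "data": {
  "commands": [
    {"delta_rot":[0,0,0],"travel":[-0.006,0,0.001],"gripper":-0.2},
    {"delta_rot":[0,0,0],"travel":[-0.006,0,0.001],"gripper":-0.2}
  ]
}}

```text
clock: 27.82
tool_pos: [0.5613, 0.2995, 0.0777]
eef_rot: [0.672, -0.39, 0.547, 0.313]
contact_force: [-0.8, 1.1, 2.2]
opening: 0.617
```

```bash
python3 -c "
from pose import *
for i in range(2): log()"
```

```text
maxres mm 0.11649067468996743
 27.82 [-0.903, 1.383, -0.262, 1.317, 1.201, 1.772, 1.876] [0.561, 0.3, 0.078] [0.672, -0.39, 0.547, 0.313] [-0.809, 1.087, 2.171] 0.617
 27.82 [-0.903, 1.383, -0.262, 1.317, 1.201, 1.772, 1.876] [0.561, 0.3, 0.078] [0.672, -0.39, 0.547, 0.313] [-0.809, 1.087, 2.171] 0.617
```

The tin is resting on the tray. Release slowly and back out along the tool axis.

>>> {"op": "play_rows", "data": {
  "commands": [
    {"delta_rot":[0,0,0],"travel":[0,0,0],"gripper":0.3},
    {"delta_rot":[0,0,0],"travel":[0,0,0],"gripper":0.5},
    {"delta_rot":[0,0,0],"travel":[0,0,0],"gripper":1},
    {"delta_rot":[0,0,0],"travel":[0,0,0],"gripper":1},
    {"delta_rot":[0,0,0],"travel":[0,0,0],"gripper":1},
    {"delta_rot":[0,0,0],"travel":[0,0,0],"gripper":1},
    {"delta_rot":[0,0,0],"travel":[0,0,-0.15],"gripper":1},
    {"delta_rot":[0,0,0],"travel":[0,0,-0.35],"gripper":1},
    {"delta_rot":[0,0,0],"travel":[0,0,-0.6],"gripper":1},
    {"delta_rot":[0,0,0],"travel":[0,0,-0.9],"gripper":1},
    {"delta_rot":[0,0,0],"travel":[0,0,-0.9],"gripper":1}
  ]
}}

```text
clock: 29.2
tool_pos: [0.4911, 0.419, 0.1046]
eef_rot: [0.675, -0.389, 0.545, 0.31]
contact_force: [0.5, -1.0, -0.7]
opening: 1.0
```

```bash
python3 - <<'E'
from pose import *
from scipy.optimize import least_squares
log()
b=[viewer.snapshot(c) for c in ("scene","top")]
P=np.concatenate([cloud(s).reshape(-1,3) for s in b]); P=P[~np.isnan(P[:,0])]
near=np.hypot(P[:,0]-.5515,P[:,1]-.314)<.045
for a,z in ((.03,.07),(.07,.13)):
    p=P[near&(P[:,2]>a)&(P[:,2]<z)]
    print(a,least_squares(lambda t:np.hypot(p[:,0]-t[0],p[:,1]-t[1])-.028,[.5515,.314],loss="soft_l1",f_scale=.002).x,len(p))
t=P[near&(P[:,2]>.17)];print("cap",t.mean(0),t[:,2].max())
m=(np.hypot(P[:,0]-.64,P[:,1]+.268)<.04)&(P[:,2]>.1)&(P[:,2]<.165);q=P[m]
print("knob",least_squares(lambda t:np.linalg.norm(q-t,axis=1)-.014,[.64,-.268,.136],loss="soft_l1",f_scale=.002).x,len(q))
s=b[0]['color'];cv2.imwrite('pics/end.png',np.hstack([cv2.resize(s[120:480,130:550,::-1],(420,360)),cv2.resize(b[1]['color'][100:460,100:480,::-1],(380,360))]))
E
```

```text
maxres mm 0.11860930968715655
 29.2 [-1.07, 1.403, -0.296, 1.076, 1.118, 1.938, 1.997] [0.491, 0.419, 0.105] [0.675, -0.389, 0.545, 0.31] [0.459, -1.039, -0.688] 1.0
0.03 [0.5530977  0.31369106] 348
0.07 [0.55288502 0.31370217] 634
cap [0.55338608 0.31364367 0.17503114] 0.18119394318087
knob [ 0.63745514 -0.26940654  0.13507493] 345
```

View pics/end.png

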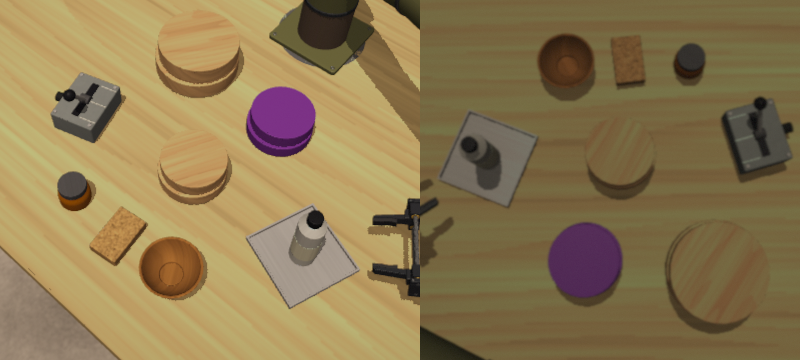

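```bash
python3 -c "
from h import *;print(r.finish_job())"
```

```text
the job is handed in; nothing more can be done
None
```

The bench is ready and the job was handed in at about 29 s of the 72 s allowed.

- **Lever:** I gripped the knob and moved it to upright, held it there about 2 s, then pushed it about 3 mm past the nominal hood stop. The last look put the knob at (0.637, -0.269, 0.135) m. That reads about 0.59 rad at the most; the fully-over value is 0.6, and my start reading had similar error.
- **Tin:** I gripped it from the side, lifted it off the small wooden stack and held it upside down for about 2.2 s. I then lowered it onto the tray until the force reading showed contact. The last check showed it upright at (0.553, 0.314) m, about 2 mm from the tray's middle at (0.551, 0.314) m. The cap top read 0.175 to 0.181 m against 0.177 m expected.
- **Everything else:** The final picture shows the wax jar, bowl and cork block in their original places, and the gripper is open and clear of everything.
- **Checks:** No check failed. The trained network once reported the cork block as the wax jar, so I went by the picture there.

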